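# Stir the baking beads

### The job

Take the wooden stirring stick from its grey cup and, with its thick end down in the steel bowl of baking beads, stir the beads round until the red bead and the green bead have both been carried a good 4 cm or more from where they lay at the start. Both must still be in the bowl when you finish. Then stand the stick upright in its own cup again, as you found it, and let go.

Things in the scene. Friction and masses are not known exactly. Their poses are not given: they have to be found in the camera images.
- stick_mid (a point): Middle (half-way up, on its axis) of a loose wooden stick, 180 mm long, 80 g; z runs up to the thin end. It stands on its flat thick head (34 mm across, lowest 42 mm); from 60 mm up a round handle 20 mm across. It stands centred in a fixed grey cup: 50 mm high, 58 mm wide inside, inner floor 5 mm above the table. A like cup with a red-bladed spatula is not wanted.
- bowl: Fixed steel bowl; origin under its centre, at table height, z up. 65 mm high, 148 mm across the rim; flat inner floor 5 mm above the table, 114 mm across, sides flare slightly. Holds 6 loose ball beads (4 white, 1 red, 1 green), 26 mm across, 20 g, in a ring by the wall, centres 42 mm from the middle, which is free. A like bowl with brown eggs is not wanted.
- bead_red_center (a point): Centre of the red ball bead, 26 mm across, loose in the bowl among the white ones.
- bead_green_center (a point): Centre of the green ball bead, 26 mm across, loose in the bowl, at the start opposite the red one.

How it is judged:
On the way, in this order (a step that is already met when the one before it is completed fails the run):
1. the stick's thick end is down among the beads in the bowl (within 25 mm of its floor, the stick within about 30 degrees of upright) (horizontal distance between stick_mid and bowl below 0.07 m and z of stick_mid in the frame of bowl below 0.12 m and angle between stick_mid's own z axis and vertical below 0.52 rad), for 0.2 s.
2. with the stick still down in the bowl, the red and the green bead are both at least 30 mm from where they started (all of step 1 and distance of each of bead_red_center, bead_green_center from where it was at the start of the episode above 0.03 m), for 0.1 s.
At the end, for the whole second after the job is handed in: The stick stands in its own cup again, thick end down, its middle within 25 mm of where it was at the start and upright within 11 degrees, and the red and the green bead lie in the bowl (distance of stick_mid from where it was at the start of the episode below 0.025 m and angle between stick_mid's own z axis and vertical below 0.2 rad and horizontal distance between each of bead_red_center, bead_green_center and bowl below 0.065 m and height (world z) of each of bead_red_center, bead_green_center below 0.055 m); the robot touches nothing.
It also fails if it takes over 72 s, if anything falls off the work surface, if the arm or the gripper's body presses on something with over 40 N, if the wrist force passes 120 N, or if a joint passes its speed limit or range.

### The arm

A 7-joint arm with a two-finger parallel gripper is mounted at the origin on the work surface. World frame = base frame: x ahead of the robot, y to its left, z up, the work surface at z = 0. Lengths are in m, angles in rad, forces in N, time in s.
With the tool pointing down it reaches from about 0.35 to 0.9 m from the base axis. Payload 7.2 kg.
Tool frame: the origin (TCP) lies midway between the tips of the shut fingers; the grasp point (between the pads) lies 19 mm behind it (env.hold_point_z is the distance from the TCP to the grasp point, in m); z points along the fingers, y is the direction in which the jaws open and shut (so a half turn about z gives the same grasp; the last joint's range is limited). The gripper opens to 85 mm and grips with 20 to 120 N. Pads are 22 mm wide; open, the fingers measure 114 mm over their backs; the gripper's body (76 mm by 85 mm) begins 54 mm behind the grasp point. The pads swing forward as they close: fully open they stand 13 mm farther back than shut.
Start: joints at [1.085, 0.411, -0.013, 1.596, 0.006, 1.134, -0.082], TCP at [0.254, -0.571, 0.231] pointing down, gripper open.
Joint ranges: [-2.95, 2.95], [-0.29, 1.99], [-1.47, 1.44], [0.14, 2.54], [-1.03, 4.17], [0.13, 1.85], [-2.86, 2.86]. Speed limits (rad/s): [2.39, 2.39, 3.01, 3.01, 3.14, 3.14, 3.14].

### API

Orientations are given as a 3x3 rotation matrix whose columns are the frame's x, y, z axes.
In Python, from rig import env gives the robot as it stands. The module is installed in compiled form; this text tells all that it offers.
- The arm moves only by the tool step_arm, never from a script. Its arguments are lists of equal length, an entry for each row: "offset": the shift along the tool's x, y, z in m, a list of three; "twist": the turn, a rotation vector about the tool's x, y, z in degrees, a list of three. In form: {"offset": [[x, y, z], ...], "twist": [[ax, ay, az], ...]}. A call has 1 to 8 rows; each row shifts and turns the commanded pose from where the row before left it, along the tool's axes as they then stand; what a row does not reach is not made up. A row lasts 1/10 s, in which the tool goes at most 50 mm and 8.59 degrees, less where a joint would pass 70% of its speed; a pose out of reach is approached as far as the arm can. A call with a gripper value outside its range is refused whole. "grip" is the opening in per cent of the stroke, from 0 (shut) to 100 (fully open), set as the call begins (left out, the last holds). The fingers move at their own pace and stop on an object; "squeeze" is the grip in N (left out, the last holds). Time passes only in rows, so rows that do not move let the fingers close. It gives the time, the measured TCP pose, the force and the opening at its end, in the units of the state.
- env.get_obs(): the state, without advancing time (a new reading comes with each control period).
- env.snapshot(name): name is "side" or "top" or "wrist"; returns the picture (400x640x3 uint8, red, green, blue); there is no depth.
- env.camera_params(name): a dict with "intrinsics" (3x3 intrinsics, pixels), "dist" ([k1, k2, p1, p2, k3] as OpenCV has them; the pictures are not rectified), "eye" and "rotation" of the camera in the world; the wrist camera has in their place "hand_eye" (4x4, takes a point from camera to tool coordinates, whose origin is the TCP and whose axes are the flange's). Camera axes: x right, y up, looking along -z (the intrinsics and any distortion apply to the point x, -y, -z); pixel columns grow to the right and rows downward; lengths in m; the calibration is good to about 2 mm. A picture is of the moment at which its call begins: read the wrist's pose just before it. camera_params takes no time and is no camera call.
- env.close_job(): hands the job in, once; it reports no verdict.
The state is a dict: "clock": time; "joints": joint angles; "qd": joint speeds; "tau": joint torques, N m; "tcp_pos": TCP position; "ee_rot": TCP orientation; "contact_force": force on the tool from outside, world axes, zero at the start; "wrist_torque": the same for the moment, N m; "opening": opening from 0.0 (shut) to 1.0 (fully open).
Only numpy, scipy, OpenCV 4.12 (cv2) and the standard library are available. Lean on these libraries where they do the work, as an engineer would, in place of code of your own. Each camera call takes 0.05 s, during which the arm holds its last target. There are 200 camera calls.

## Working session

There is one attempt and no reset: what is moved stays moved. The work goes in short steps, Python scripts to look and compute and a tool call to move; the robot and the scene stay as the last step left them, time stands still between calls to the robot, and variables do not carry over. Pictures are saved under pics/ and viewed, about 8 in all and at most 12, crops included, and the job is handed in when it is done.

Besides the shell and the picture viewer there is one more tool, called in YAML: its name, and indented under it one key for each argument. step_arm: Moves the arm, as the interface text tells. Its arguments: {"type":"object","properties":{"offset":{"type":"array"},"twist":{"type":"array"},"grip":{"type":"number"},"squeeze":{"type":"number"}},"required":["offset","twist"]}

```bash
mkdir -p pics
cat > h.py <<'E'
import numpy as np, cv2
from rig import env
def ray(name,uv,obs=None):
    p=env.camera_params(name)
    u=cv2.undistortPoints(np.array([[uv]],float),np.array(p["intrinsics"],float),np.array(p["dist"],float))[0,0]
    d=np.array([u[0],-u[1],-1.])
    if "eye" in p: o=np.array(p["eye"]);R=np.array(p["rotation"])
    else:
        H=np.array(p["hand_eye"]);W=np.array(obs["ee_rot"]);o=np.array(obs["tcp_pos"])+W@H[:3,3];R=W@H[:3,:3]
    return o,R@d
def onz(name,uv,z,obs=None):
    o,d=ray(name,uv,obs);return o+d*(z-o[2])/d[2]
def save(im,n): cv2.imwrite("pics/"+n,im[:,:,::-1])
E
python3 - <<'E'
from h import *
o=env.get_obs()
print(o["tcp_pos"],o["ee_rot"],o["clock"],env.hold_point_z)
a=env.snapshot("top");b=env.snapshot("side")
np.save("top.npy",a);np.save("side.npy",b)
save(a,"top.png");save(b,"side.png")
for n in("top","side"): p=env.camera_params(n);print(p["eye"],p["rotation"])
E
```

```text
[ 0.25336146 -0.57076672  0.2304459 ] [[ 9.13965241e-01  4.05791744e-01 -7.73737471e-04]
 [ 4.05792468e-01 -9.13964046e-01  1.48198554e-03]
 [-1.05790732e-04 -1.66846011e-03 -9.99998603e-01]] 0.0 0.0187
[ 0.4055745  -0.00831913  1.01384425] [[-0.01983597  0.9918928  -0.12551972]
 [-0.99974497 -0.01832243  0.01320128]
 [ 0.01079443  0.12574957  0.99200329]]
[0.32832974 1.01496745 0.80782186] [[-0.98096155  0.10952612 -0.16036981]
 [-0.19418524 -0.56406854  0.80257011]
 [-0.00255717  0.81843186  0.5745979 ]]
```

View pics/top.png

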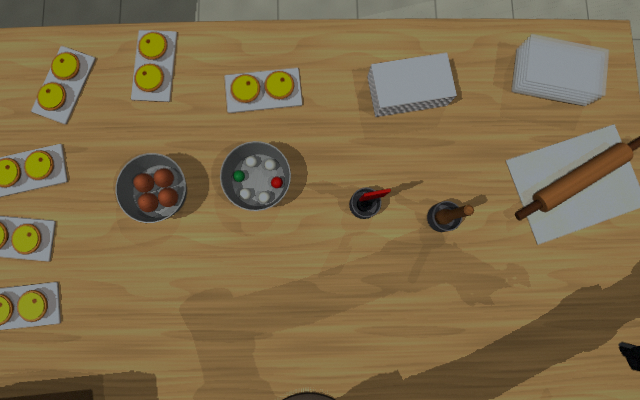

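View pics/side.png

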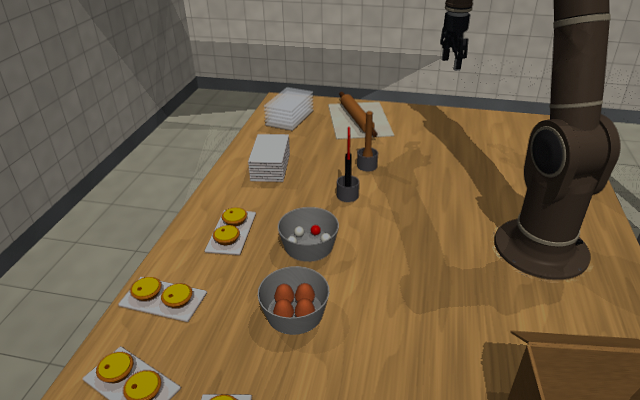

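The top view shows the bowl centred near (255,176), with red at (277,183) and green at (239,176). The stick cup is near (444,216) with the stick's tip at (468,210), and the spatula cup is at (365,203). In the side view the stick's tip is at about (369,113).

```bash
cat > m.py <<'E'
from h import *
def blob(im,kind,box):
    h=cv2.cvtColor(im,cv2.COLOR_RGB2HSV);x0,y0,x1,y1=box
    H,S,V=[h[y0:y1,x0:x1,i].astype(int) for i in range(3)]
    m={"red":((H<5)|(H>175))&(S>170)&(V>60),"green":(H>45)&(H<85)&(S>120)&(V>30),"dark":(S<90)&(V<110),
       "wood":(H>4)&(H<16)&(S>120)&(V<180)}[kind].astype(np.uint8)
    n,l,st,c=cv2.connectedComponentsWithStats(m);k=1+np.argmax(st[1:,4])
    return c[k]+[x0,y0],st[k]+[x0,y0,0,0,0],(l==k)
E
python3 - <<'E'
from m import *
a=np.load("top.npy");b=np.load("side.npy")
for k in("red","green"):
    c,s,_=blob(a,k,(215,135,300,215));print(k,c,s,onz("top",c,.018))
# bowl rim ellipse
c,s,m=blob(a,"dark",(210,130,300,220));pts=np.argwhere(m)[:,::-1]+[210,130]
(e,r)=cv2.minEnclosingCircle(pts.astype(np.float32));print("bowl",e,r,onz("top",e,.065),s)
# tops via ray crossing: stick tip
for nm,im,box in(("top",a,(425,190,480,240)),("side",b,(350,100,385,180))):
    c,s,m=blob(im,"wood",box);print(nm,c,s)
    c2,s2,_=blob(im,"dark",box);print(" dark",c2,s2,onz(nm,c2,.04))
    sc=np.vstack([im[box[1]:box[3],box[0]:box[2]]])
    save(cv2.resize(sc,None,fx=5,fy=5,interpolation=cv2.INTER_NEAREST),f"c_{nm}.png")
t=cv2.resize(cv2.imread("pics/c_top.png"),(440,400));u=cv2.resize(cv2.imread("pics/c_side.png"),(175,400))
cv2.imwrite("pics/c.png",np.hstack([t,u]))
E
```

```text
red [276.16842105 182.09473684] [271 177  11  11  95] [0.56067571 0.05927351 0.018     ]
green [238.37254902 175.69607843] [233 171  12  11 102] [0.57633742 0.14166694 0.018     ]
bowl (255.20037841796875, 175.95419311523438) 35.650760650634766 [0.5670801  0.09956665 0.065     ] [ 221  142   70   68 2482]
top [453.03526448 213.76322418] [435 205  39  19 397]
 dark [442.61296296 216.8       ] [427 201  35  31 540] [ 0.47625711 -0.29491566  0.04      ]
side [363.45216049 125.09567901] [350 100  27  57 648]
 dark [366.68804665 160.40524781] [357 148  21  23 343] [ 0.47533684 -0.26441547  0.04      ]
```

View pics/c.png

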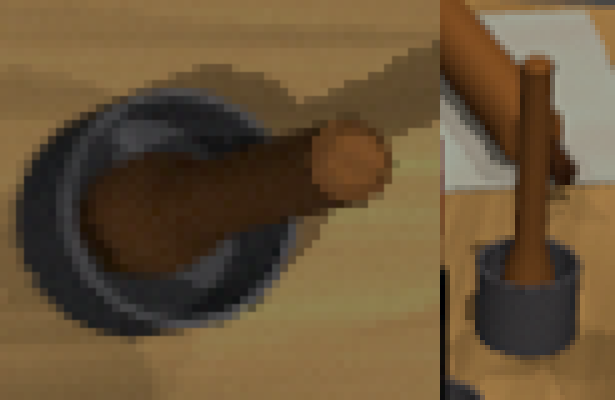

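Run:
```python
from h import *
def cross(a,b):
    o1,d1=ray("top",a);o2,d2=ray("side",b);d1/=np.linalg.norm(d1);d2/=np.linalg.norm(d2)
    s=np.linalg.lstsq(np.c_[d1,-d2],o2-o1,rcond=None)[0];p,q=o1+s[0]*d1,o2+s[1]*d2
    return (p+q)/2,np.linalg.norm(p-q)
print("tip",cross((468.9,210),(369.6,113)),onz("top",(468.9,210),.185))
print("cup rim",onz("top",(447.5,216),.05))
print("spat",cross((389,191),(348.5,128)),onz("top",(368,203),.05))
```

```text
tip (array([ 0.47766879, -0.30428305,  0.17660927]), np.float64(0.00034467365237357084)) [ 0.4771168 -0.3013056  0.185    ]
cup rim [ 0.47700561 -0.30247959  0.05      ]
spat (array([ 0.51367156, -0.15371684,  0.20018369]), np.float64(0.002099966432593031)) [ 0.50774643 -0.13529537  0.05      ]
```

step_arm:
  offset:
    - [0,0,0]
    - [0,0,0]
    - [0,0,0]
  twist:
    - [0,0,8]
    - [0,0,8]
    - [0,0,8]
  grip: 100

```text
clock: 0.4
tcp_pos: [0.2534, -0.571, 0.2308]
ee_rot: [[1.0, -0.007, -0.0], [-0.007, -1.0, 0.001], [-0.0, -0.001, -1.0]]
contact_force: [-0.3, -0.7, -1.7]
opening: 1.0
```

step_arm:
  offset:
    - [0,0,-0.03]
    - [0.028,-0.034,0]
    - [0.028,-0.034,0]
    - [0.028,-0.034,0]
    - [0.028,-0.034,0]
    - [0.028,-0.034,0]
    - [0.028,-0.034,0]
    - [0.028,-0.034,0]
  twist:
    - [0,0,0]
    - [0,0,0]
    - [0,0,0]
    - [0,0,0]
    - [0,0,0]
    - [0,0,0]
    - [0,0,0]
    - [0,0,0]

```text
clock: 1.2
tcp_pos: [0.4505, -0.3319, 0.2611]
ee_rot: [[1.0, -0.001, -0.0], [-0.001, -1.0, 0.0], [-0.0, -0.0, -1.0]]
contact_force: [0.1, -0.3, 0.3]
opening: 0.998
```

step_arm:
  offset:
    - [0.028,-0.031,0]
    - [0,0,0]
    - [0,0,0]
  twist:
    - [0,0,0]
    - [0,0,0]
    - [0,0,0]

```text
clock: 1.5
tcp_pos: [0.4783, -0.3015, 0.2608]
ee_rot: [[1.0, 0.002, -0.001], [0.002, -1.0, 0.0], [-0.001, -0.0, -1.0]]
contact_force: [-0.7, -1.0, -0.2]
opening: 0.996
```

Run:
```python
from h import *
o=env.get_obs();w=env.snapshot("wrist");save(w,"w1.png");np.save("w1.npy",w)
p=env.camera_params("wrist");print(o["tcp_pos"],p["hand_eye"],p["intrinsics"])
```

```text
[ 0.47825346 -0.30146652  0.26082895] [[ 6.90501736e-04  9.60908761e-01  2.76864363e-01  7.07519602e-02]
 [ 9.99999758e-01 -6.87160122e-04 -1.09090916e-04 -2.56756987e-04]
 [ 8.54237332e-05  2.76864372e-01 -9.60909003e-01 -1.42981485e-01]
 [ 0.00000000e+00  0.00000000e+00  0.00000000e+00  1.00000000e+00]] [[280.52575811   0.         321.43693975]
 [  0.         280.52575811 203.06904388]
 [  0.           0.           1.        ]]
```

View pics/w1.png

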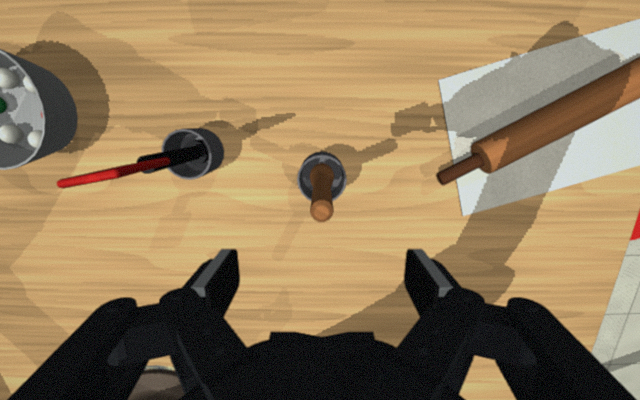

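The wrist picture shows the stick's tip at (321,210), midway between the pads, and its cup rim at (322,177). This agrees with the top-view fix to within 2 mm, so I'm going down to grasp.

step_arm:
  offset:
    - [0.001,0,0.03]
    - [0,0,0.03]
    - [0,0,0.03]
    - [0,0,0.025]
    - [0,0,0.015]
    - [0,0,0]
    - [0,0,0]
  twist:
    - [0,0,0]
    - [0,0,0]
    - [0,0,0]
    - [0,0,0]
    - [0,0,0]
    - [0,0,0]
    - [0,0,0]

```text
clock: 2.25
tcp_pos: [0.4782, -0.3037, 0.1316]
ee_rot: [[1.0, -0.003, -0.0], [-0.003, -1.0, -0.0], [-0.0, 0.0, -1.0]]
contact_force: [-0.3, 0.2, 0.1]
opening: 0.998
```

step_arm:
  offset:
    - [0,0,0]
    - [0,0,0]
    - [0,0,0]
    - [0,0,0]
    - [0,0,0]
    - [0,0,0]
    - [0,0,0]
    - [0,0,0]
  twist:
    - [0,0,0]
    - [0,0,0]
    - [0,0,0]
    - [0,0,0]
    - [0,0,0]
    - [0,0,0]
    - [0,0,0]
    - [0,0,0]
  grip: 0
  squeeze: 60

```text
clock: 3.05
tcp_pos: [0.4792, -0.3023, 0.1318]
ee_rot: [[1.0, -0.001, 0.001], [-0.001, -1.0, -0.0], [0.001, 0.0, -1.0]]
contact_force: [-0.7, 1.4, 6.1]
opening: 0.218
```

step_arm:
  offset:
    - [0,0,0]
    - [0,0,0]
    - [0,0,0]
    - [0,0,-0.01]
    - [0,0,-0.02]
    - [0,0,-0.03]
    - [0,0,0]
  twist:
    - [0,0,0]
    - [0,0,0]
    - [0,0,0]
    - [0,0,0]
    - [0,0,0]
    - [0,0,0]
    - [0,0,0]

```text
clock: 3.75
tcp_pos: [0.4807, -0.3037, 0.1954]
ee_rot: [[1.0, -0.001, 0.005], [-0.001, -1.0, -0.003], [0.005, 0.003, -1.0]]
contact_force: [0.7, -0.1, -0.0]
opening: 0.219
```

Run:
```python
from h import *
w=env.snapshot("wrist");s=env.snapshot("side")
save(np.hstack([w[100:400,150:490],cv2.resize(s[70:210,300:480],(386,300))]),"g1.png")
```

```text
(no output)
```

View pics/g1.png

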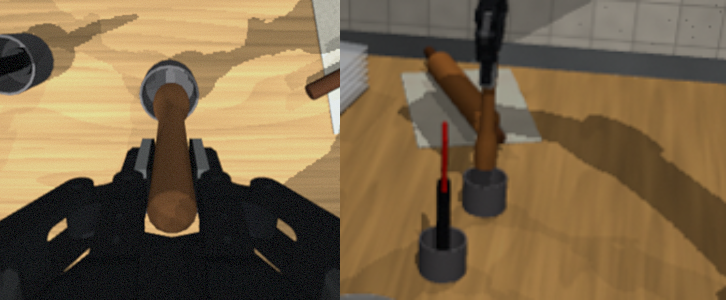

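The stick is held upright and its head has just cleared the cup rim. I'm lifting it over the spatula and across to the bowl.

step_arm:
  offset:
    - [0,0,-0.03]
    - [0,0,-0.04]
    - [0,0,-0.04]
    - [0,0,-0.04]
    - [0,0,-0.04]
    - [0,0,-0.015]
    - [0,0,0]
  twist:
    - [0,0,0]
    - [0,0,0]
    - [0,0,0]
    - [0,0,0]
    - [0,0,0]
    - [0,0,0]
    - [0,0,0]

```text
clock: 4.55
tcp_pos: [0.4794, -0.3028, 0.3978]
ee_rot: [[1.0, -0.001, 0.002], [-0.001, -1.0, -0.002], [0.002, 0.002, -1.0]]
contact_force: [0.7, -0.6, -1.3]
opening: 0.215
```

step_arm:
  offset:
    - [0.004,-0.02,0]
    - [0.008,-0.035,0]
    - [0.008,-0.04,0]
    - [0.008,-0.04,0]
    - [0.008,-0.04,0]
    - [0.01,-0.04,0]
    - [0.01,-0.04,0]
    - [0.01,-0.04,0]
  twist:
    - [0,0,0]
    - [0,0,0]
    - [0,0,0]
    - [0,0,0]
    - [0,0,0]
    - [0,0,0]
    - [0,0,0]
    - [0,0,0]

```text
clock: 5.35
tcp_pos: [0.5446, -0.0061, 0.3936]
ee_rot: [[1.0, -0.001, -0.004], [-0.001, -1.0, -0.0], [-0.004, 0.0, -1.0]]
contact_force: [0.8, -0.1, -1.5]
opening: 0.216
```

step_arm:
  offset:
    - [0.01,-0.04,0]
    - [0.008,-0.04,0]
    - [0.004,-0.028,0]
    - [0,0,0]
    - [0,0,0]
    - [0,0,0]
  twist:
    - [0,0,0]
    - [0,0,0]
    - [0,0,0]
    - [0,0,0]
    - [0,0,0]
    - [0,0,0]

```text
clock: 5.95
tcp_pos: [0.5671, 0.0989, 0.3948]
ee_rot: [[1.0, -0.003, -0.002], [-0.003, -1.0, -0.001], [-0.002, 0.001, -1.0]]
contact_force: [-0.1, 0.4, -1.3]
opening: 0.219
```

step_arm:
  offset:
    - [0,0,0.04]
    - [0,0,0.04]
    - [0,0,0.04]
    - [0,0,0.04]
    - [0,0,0.02]
    - [0,0,0]
    - [0,0,0]
  twist:
    - [0,0,0]
    - [0,0,0]
    - [0,0,0]
    - [0,0,0]
    - [0,0,0]
    - [0,0,0]
    - [0,0,0]

```text
clock: 6.65
tcp_pos: [0.5676, 0.0993, 0.2168]
ee_rot: [[1.0, -0.003, 0.0], [-0.003, -1.0, -0.0], [0.0, 0.0, -1.0]]
contact_force: [1.0, 0.8, -0.2]
opening: 0.217
```

Run:
```python
from h import *
o=env.get_obs();w=env.snapshot("wrist");t=env.snapshot("top")
print(o["tcp_pos"])
p=env.camera_params("wrist");H=np.array(p["hand_eye"])
# project the bowl floor/rim centre candidates into wrist for a check
for q in([.568,.1,.065],[.568,.1,.005],[.568+.074,.1,.065],[.568,.174,.065],[.568,.026,.065]):
    R=np.array(o["ee_rot"]);c=H[:3,:3].T@(R.T@(np.array(q)-o["tcp_pos"])-H[:3,3]);v=np.array([[c[0],-c[1],-c[2]]])
    uv=cv2.projectPoints(v,np.zeros(3),np.zeros(3),np.array(p["intrinsics"]),np.array(p["dist"]))[0].ravel();print(q,uv)
    cv2.circle(w,tuple(int(i) for i in uv),3,(255,0,255),-1)
save(np.hstack([w[:,120:520],cv2.resize(t[100:240,180:320],(400,400))]),"b1.png")
```

```text
[0.56760447 0.09933632 0.21676626]
[0.568, 0.1, 0.065] [321.00306341 190.11135268]
[0.568, 0.1, 0.005] [321.06467234 179.26075713]
[0.6419999999999999, 0.1, 0.065] [320.82376156 118.68567901]
[0.568, 0.174, 0.065] [252.54260035 190.26923526]
[0.568, 0.026, 0.065] [389.48067759 189.99292413]
```

View pics/b1.png

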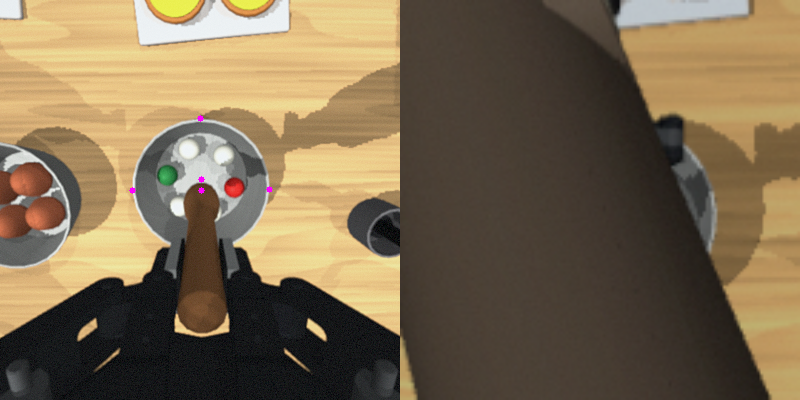

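Projected rim markers match the rim in the wrist picture to about 1 mm, the middle is free under the head, red is at (233,187) and green at (167,175). I'm lowering now, then spiralling out into a gap and starting the stir.

step_arm:
  offset:
    - [0,0,0.03]
    - [0,0,0.025]
    - [0,0,0.015]
    - [0,0,0.01]
    - [0,0,0]
    - [0,0,0]
    - [0,0,0]
    - [0,0,0]
  twist:
    - [0,0,0]
    - [0,0,0]
    - [0,0,0]
    - [0,0,0]
    - [0,0,0]
    - [0,0,0]
    - [0,0,0]
    - [0,0,0]

```text
clock: 7.55
tcp_pos: [0.5679, 0.1006, 0.1373]
ee_rot: [[1.0, -0.001, 0.002], [-0.001, -1.0, 0.0], [0.002, -0.0, -1.0]]
contact_force: [0.5, 0.7, -0.9]
opening: 0.219
```

step_arm:
  offset:
    - [0.006,0.001,0]
    - [0.006,0.001,0]
    - [0.006,0.001,0]
    - [0.006,0.001,0]
    - [0,0.003,0]
    - [0,0.003,0]
    - [-0.0028,0.0042,0]
    - [-0.0028,0.0042,0]
  twist:
    - [0,0,0]
    - [0,0,0]
    - [0,0,0]
    - [0,0,0]
    - [0,0,0]
    - [0,0,0]
    - [0,0,0]
    - [0,0,0]

```text
clock: 8.35
tcp_pos: [0.5843, 0.0841, 0.1362]
ee_rot: [[1.0, 0.0, -0.002], [0.0, -1.0, 0.003], [-0.002, -0.003, -1.0]]
contact_force: [-4.0, 6.2, 1.8]
opening: 0.221
```

step_arm:
  offset:
    - [-0.0042,0.0028,0]
    - [-0.0042,0.0028,0]
    - [-0.005,0.001,0]
    - [-0.005,0.001,0]
    - [-0.005,-0.001,0]
    - [-0.005,-0.001,0]
    - [-0.0042,-0.0028,0]
    - [-0.0042,-0.0028,0]
  twist:
    - [0,0,0]
    - [0,0,0]
    - [0,0,0]
    - [0,0,0]
    - [0,0,0]
    - [0,0,0]
    - [0,0,0]
    - [0,0,0]

```text
clock: 9.15
tcp_pos: [0.5506, 0.0838, 0.1374]
ee_rot: [[1.0, -0.0, 0.005], [-0.0, -1.0, 0.003], [0.005, -0.003, -1.0]]
contact_force: [2.3, 4.0, 0.2]
opening: 0.22
```

step_arm:
  offset:
    - [-0.0028,-0.0042,0]
    - [-0.0028,-0.0042,0]
    - [-0.001,-0.005,0]
    - [-0.001,-0.005,0]
    - [0.001,-0.005,0]
    - [0.001,-0.005,0]
    - [0.0028,-0.0042,0]
    - [0.0028,-0.0042,0]
  twist:
    - [0,0,0]
    - [0,0,0]
    - [0,0,0]
    - [0,0,0]
    - [0,0,0]
    - [0,0,0]
    - [0,0,0]
    - [0,0,0]

```text
clock: 9.95
tcp_pos: [0.55, 0.1158, 0.1365]
ee_rot: [[1.0, -0.003, 0.001], [-0.003, -1.0, -0.004], [0.001, 0.004, -1.0]]
contact_force: [3.9, -7.7, 3.3]
opening: 0.219
```

Run:
```python
from h import *
o=env.get_obs();w=env.snapshot("wrist");print(o["tcp_pos"],o["contact_force"],o["clock"])
save(cv2.resize(w[80:330,195:445],(500,500)),"s1.png")
```

```text
[0.55001965 0.11583405 0.13651811] [ 3.9376     -7.74420582  3.31608333] 9.95
```

View pics/s1.png

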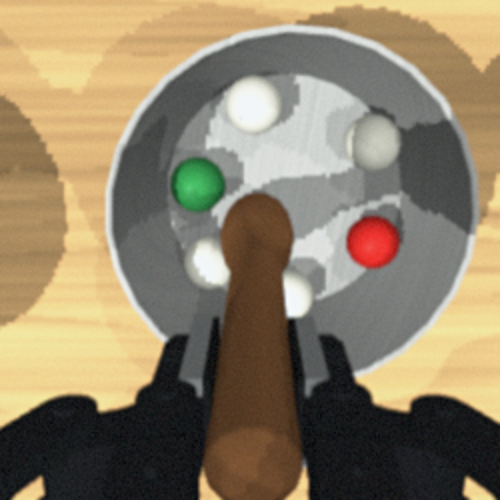

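The wrist crop shows red at about (373,242) and green at (197,184), so they've moved only a little. At a radius of 26 mm the head wedges past the beads. I'll measure them and go wider.

```bash
cat > bd.py <<'E'
from m import *
S={"red":np.array([.5607,.0593]),"green":np.array([.5763,.1417])}
def beads():
    o=env.get_obs();w=env.snapshot("wrist")
    print("clock",o["clock"],"tcp-bowl mm",(np.array(o["tcp_pos"])[:2]-[.568,.1])*1e3, "F",np.round(o["contact_force"],1))
    for k in S:
        try:
            c,s,_=blob(w,k,(195,60,445,330));p=onz("wrist",c,.018,o)[:2]
            print(k,s,"rel mm",np.round((p-[.568,.1])*1e3),"moved",round(1e3*np.linalg.norm(p-S[k])))
        except ValueError: print(k,"hidden")
    return w
E
python3 -c "
from bd import *
beads()"
```

```text
clock 10.0 tcp-bowl mm [-17.53338621  16.68156082] F [ 4.6 -5.   2.6]
red [370 189  25  25 495] rel mm [-20. -42.] moved 13
green [282 160  26  26 530] rel mm [ 8. 42.] moved 0
```

step_arm:
  offset:
    - [-0.001,-0.003,0]
    - [-0.002,-0.003,0]
    - [0,0,0]
    - [0.0045,-0.003,0]
    - [0.0052,-0.003,0]
    - [0.0062,-0.0012,0]
    - [0.0062,-0.0012,0]
  twist:
    - [0,0,0]
    - [0,0,0]
    - [0,0,0]
    - [0,0,0]
    - [0,0,0]
    - [0,0,0]
    - [0,0,0]

```text
clock: 10.75
tcp_pos: [0.5649, 0.1276, 0.1348]
ee_rot: [[1.0, -0.004, -0.009], [-0.004, -1.0, -0.009], [-0.009, 0.009, -1.0]]
contact_force: [-4.8, -12.2, 7.1]
opening: 0.215
```

step_arm:
  offset:
    - [0.0062,0.0012,0]
    - [0.0062,0.0012,0]
    - [0.0052,0.0034,0]
    - [0.0052,0.0034,0]
    - [0.0034,0.0052,0]
    - [0.0034,0.0052,0]
    - [0.0012,0.0062,0]
    - [0.0012,0.0062,0]
  twist:
    - [0,0,0]
    - [0,0,0]
    - [0,0,0]
    - [0,0,0]
    - [0,0,0]
    - [0,0,0]
    - [0,0,0]
    - [0,0,0]

```text
clock: 11.55
tcp_pos: [0.598, 0.1009, 0.1352]
ee_rot: [[1.0, -0.0, -0.005], [-0.0, -1.0, -0.001], [-0.005, 0.001, -1.0]]
contact_force: [-4.4, -0.9, -0.7]
opening: 0.22
```

```bash
python3 -c "
from bd import *
w=beads();save(cv2.resize(w[80:330,195:445],(500,500)),'s2.png')"
```

```text
clock 11.55 tcp-bowl mm [29.98795106  0.90146917] F [-4.4 -0.9 -0.7]
red [353 235  24  23 334] rel mm [-18. -44.] moved 11
green [266 194  25  25 498] rel mm [22. 43.] moved 14
```

View pics/s2.png

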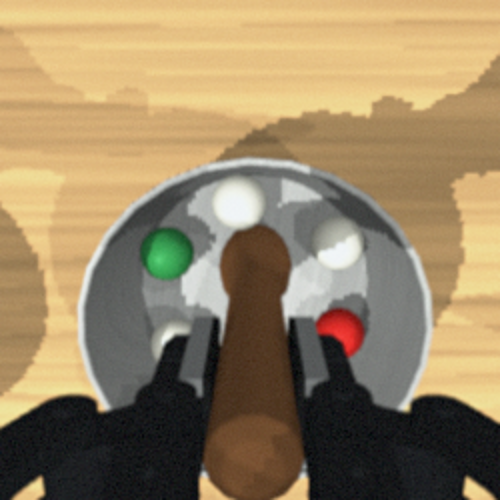

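The head slips past because the stick pivots about the jaw axis in the pads, so it gives along tool x. I'll return to the centre, raise the squeeze to 120 N and turn the jaws so that the pushing direction, the tangent at red and green, lies along the stiff jaw axis.

step_arm:
  offset:
    - [-0.008,0,0]
    - [-0.01,0,0]
    - [-0.008,0,0]
    - [-0.004,0,0]
    - [0,0,0]
  twist:
    - [0,0,0]
    - [0,0,0]
    - [0,0,0]
    - [0,0,0]
    - [0,0,0]
  squeeze: 120
  grip: 0

```text
clock: 12.1
tcp_pos: [0.5696, 0.1016, 0.1367]
ee_rot: [[1.0, -0.0, 0.001], [-0.0, -1.0, 0.0], [0.001, -0.0, -1.0]]
contact_force: [-0.0, -0.1, 0.1]
opening: 0.207
```

```bash
python3 -c "
from bd import *
print(np.round(env.get_obs()['joints'],2));beads()"
```

```text
[-0.01  0.45 -0.33  1.8   0.18  0.92 -1.99]
clock 12.1 tcp-bowl mm [1.62520984 1.59376483] F [-0.  -0.1  0.1]
red [354 208  25  25 479] rel mm [-20. -42.] moved 13
green [265 165  26  26 533] rel mm [22. 43.] moved 14
```

step_arm:
  offset:
    - [0,0,0]
    - [0,0,0]
    - [0,0,0]
    - [0,0,0]
    - [0,0,0]
    - [0,0,0]
    - [0,0,0]
    - [0,0,0]
  twist:
    - [0,0,-8]
    - [0,0,-8]
    - [0,0,-8]
    - [0,0,-8]
    - [0,0,-8]
    - [0,0,-8]
    - [0,0,-8]
    - [0,0,-8]

```text
clock: 12.95
tcp_pos: [0.5705, 0.1012, 0.1364]
ee_rot: [[0.434, 0.901, 0.001], [0.901, -0.434, 0.0], [0.0, 0.001, -1.0]]
contact_force: [-0.2, -0.1, -1.1]
opening: 0.208
```

step_arm:
  offset:
    - [0,0,0]
    - [0,0,0]
    - [0,0,0]
    - [0,0,0]
    - [0,0,0]
  twist:
    - [0,0,-8]
    - [0,0,-8]
    - [0,0,-8]
    - [0,0,-2]
    - [0,0,0]

```text
clock: 13.45
tcp_pos: [0.5704, 0.1011, 0.1362]
ee_rot: [[0.001, 1.0, 0.0], [1.0, -0.001, 0.0], [0.0, 0.0, -1.0]]
contact_force: [-0.7, -0.2, -0.6]
opening: 0.205
```

```bash
python3 -c "
from bd import *
w=beads();save(cv2.resize(w[80:330,195:445],(500,500)),'s3.png');print(env.get_obs()['joints'][6])"
```

```text
clock 13.45 tcp-bowl mm [2.44740915 1.07044809] F [-0.7 -0.2 -0.6]
red [287 228  21  19 210] rel mm [-22. -37.] moved 15
green [329 141  27  28 562] rel mm [22. 43.] moved 14
-0.6025820857390504
```

View pics/s3.png

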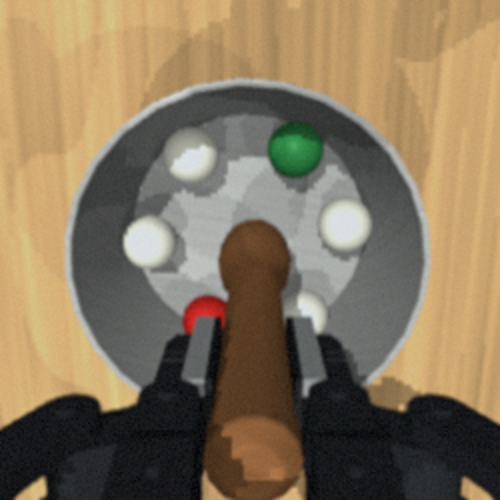

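The image's up direction is now world +y, with green at (296,150) and red at (205,318), which is half hidden. I'm driving the head into the gap left of green and sweeping right along the jaw axis.

step_arm:
  offset:
    - [0.008,-0.002,0]
    - [0.008,-0.002,0]
    - [0.008,-0.002,0]
    - [0.008,0,0]
    - [0,0,0]
  twist:
    - [0,0,0]
    - [0,0,0]
    - [0,0,0]
    - [0,0,0]
    - [0,0,0]

```text
clock: 14.0
tcp_pos: [0.5651, 0.1335, 0.1368]
ee_rot: [[-0.0, 1.0, 0.002], [1.0, 0.0, -0.001], [-0.001, 0.002, -1.0]]
contact_force: [3.0, -3.4, -0.2]
opening: 0.202
```

step_arm:
  offset:
    - [0,0.004,0]
    - [0,0.004,0]
    - [-0.001,0.004,0]
    - [-0.002,0.004,0]
    - [-0.002,0.004,0]
    - [-0.002,0.004,0]
    - [-0.002,0.003,0]
    - [0,0,0]
  twist:
    - [0,0,0]
    - [0,0,0]
    - [0,0,0]
    - [0,0,0]
    - [0,0,0]
    - [0,0,0]
    - [0,0,0]
    - [0,0,0]

```text
clock: 14.8
tcp_pos: [0.5883, 0.1209, 0.1348]
ee_rot: [[0.003, 1.0, -0.008], [1.0, -0.003, -0.005], [-0.005, -0.008, -1.0]]
contact_force: [-7.3, -7.5, 3.4]
opening: 0.206
```

```bash
python3 -c "
from bd import *
w=beads();save(cv2.resize(w[80:330,195:445],(500,500)),'s4.png')"
```

```text
clock 14.8 tcp-bowl mm [20.30826578 20.85913944] F [-7.3 -7.5  3.4]
red [271 246  13  19  98] rel mm [-28. -39.] moved 20
green [322 171  25  26 531] rel mm [32. 36.] moved 24
```

View pics/s4.png

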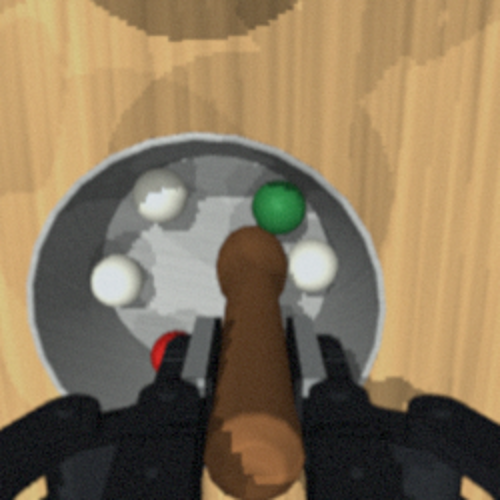

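The last picture shows green at (278,207), 24 mm from its start, and the head just inside it. I retreated inward too soon, so I'll back out, re-enter the gap that is now wide, stay close to the wall and sweep again.

step_arm:
  offset:
    - [-0.006,-0.006,0]
    - [-0.002,-0.009,0]
    - [0.002,-0.009,0]
    - [0.008,-0.002,0]
    - [0.008,0,0]
    - [0.007,0,0]
    - [0,0,0]
  twist:
    - [0,0,0]
    - [0,0,0]
    - [0,0,0]
    - [0,0,0]
    - [0,0,0]
    - [0,0,0]
    - [0,0,0]

```text
clock: 15.55
tcp_pos: [0.5675, 0.1408, 0.1372]
ee_rot: [[0.001, 1.0, 0.005], [1.0, -0.001, -0.002], [-0.002, 0.005, -1.0]]
contact_force: [4.3, -6.1, 0.7]
opening: 0.203
```

step_arm:
  offset:
    - [0,0.004,0]
    - [0,0.004,0]
    - [0,0.004,0]
    - [0,0.004,0]
    - [-0.001,0.004,0]
    - [-0.002,0.004,0]
    - [0,0,0]
  twist:
    - [0,0,0]
    - [0,0,0]
    - [0,0,0]
    - [0,0,0]
    - [0,0,0]
    - [0,0,0]
    - [0,0,0]

```text
clock: 16.25
tcp_pos: [0.5851, 0.1356, 0.1346]
ee_rot: [[0.002, 1.0, -0.01], [1.0, -0.002, -0.006], [-0.006, -0.01, -1.0]]
contact_force: [-10.0, -8.9, 3.5]
opening: 0.199
```

```bash
python3 -c "
from bd import *
w=beads();save(cv2.resize(w[80:330,195:445],(500,500)),'s5.png')"
```

```text
clock 16.25 tcp-bowl mm [17.08035017 35.55993521] F [-10.   -8.9   3.5]
red hidden
green [331 191  26  25 508] rel mm [37. 31.] moved 31
```

Green has moved 31 mm and the head lags a little. From here I'll turn the tool with the arc so the stiff jaw axis stays tangential.

step_arm:
  offset:
    - [0,0,0]
    - [0,0,0]
    - [0,0,0]
    - [0,0.005,0]
    - [0,0.005,0]
    - [0,0.005,0]
    - [0,0.005,0]
    - [0,0.005,0]
  twist:
    - [0,0,8]
    - [0,0,8]
    - [0,0,8]
    - [0,0,8]
    - [0,0,8]
    - [0,0,8]
    - [0,0,8]
    - [0,0,8]

```text
clock: 17.1
tcp_pos: [0.6045, 0.1235, 0.135]
ee_rot: [[0.901, 0.434, -0.007], [0.434, -0.901, -0.001], [-0.007, -0.002, -1.0]]
contact_force: [-8.3, -1.7, 1.0]
opening: 0.204
```

```bash
python3 -c "
from bd import *
w=beads();save(cv2.resize(w[80:330,195:445],(500,500)),'s6.png')"
```

```text
clock 17.1 tcp-bowl mm [36.5321625  23.52674784] F [-8.3 -1.7  1. ]
red hidden
green [313 181  26  26 522] rel mm [42. 22.] moved 39
```

View pics/s6.png

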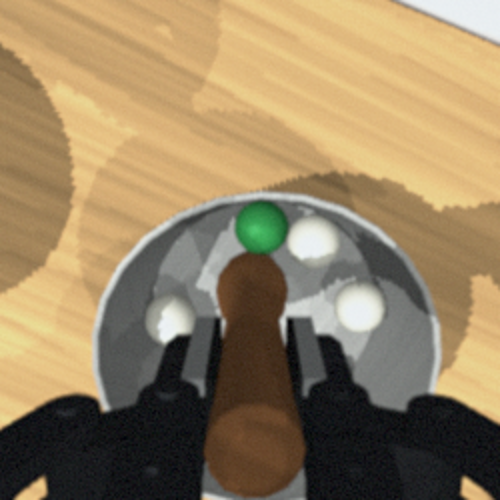

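The picture shows green directly outside the head, because the stick has tilted about 8° inward in the pads. I'll draw inward, go back behind green, lean the tool 8° to set the stick upright, move out near the wall and push on.

step_arm:
  offset:
    - [-0.011,0,0]
    - [-0.011,0,0]
    - [0,-0.002,0]
    - [0,-0.002,0]
    - [0,-0.002,0]
    - [0,-0.002,0]
    - [0,-0.002,0]
    - [0,-0.002,0]
  twist:
    - [0,0,0]
    - [0,0,0]
    - [0,0,-8]
    - [0,0,-8]
    - [0,0,-8]
    - [0,0,-8]
    - [0,0,-8]
    - [0,0,-8]

```text
clock: 17.95
tcp_pos: [0.5796, 0.1216, 0.1369]
ee_rot: [[0.269, 0.963, 0.002], [0.963, -0.269, 0.001], [0.001, 0.002, -1.0]]
contact_force: [0.2, -0.4, -1.4]
opening: 0.205
```

step_arm:
  offset:
    - [0,0,0]
    - [0.005,0,0]
    - [0.005,0,0]
    - [0.004,0,0]
    - [0,0,0]
  twist:
    - [0,8,0]
    - [0,0,0]
    - [0,0,0]
    - [0,0,0]
    - [0,0,0]

```text
clock: 18.45
tcp_pos: [0.5826, 0.1367, 0.1385]
ee_rot: [[0.271, 0.962, 0.037], [0.953, -0.273, 0.134], [0.139, -0.001, -0.99]]
contact_force: [-1.7, 0.3, -1.3]
opening: 0.207
```

```bash
cat >> bd.py <<'E'
def head(w):
    # top (far) edge of the wooden head along image centre column, and its width
    h=cv2.cvtColor(w,cv2.COLOR_RGB2HSV);H,S,V=[h[:,:,i].astype(int) for i in range(3)]
    m=(H>2)&(H<16)&(S>110)&(V<140)&(V>15);m=cv2.morphologyEx(m.astype(np.uint8),cv2.MORPH_OPEN,np.ones((5,5)))
    n,l,st,c=cv2.connectedComponentsWithStats(m);k=l[300,321] or 1+np.argmax(st[1:,4]);ys,xs=np.nonzero(l==k)
    top=ys.min();sel=ys<top+16;print("wood top row",top,"cols",xs[sel].min(),xs[sel].max())
E
python3 -c "
from bd import *
for f in ('b1','w1'):
    pass
w=beads();head(w);print(env.get_obs()['ee_rot']);save(w,'s7.png')"
```

```text
clock 18.45 tcp-bowl mm [14.62157963 36.65589007] F [-1.7  0.3 -1.3]
red [257  62   1   1   1] rel mm [ -3. 190.] moved 231
green [338 205  25  26 487] rel mm [41. 26.] moved 37
wood top row 204 cols 304 333
[[ 2.70755237e-01  9.61921934e-01  3.73870927e-02]
 [ 9.52556903e-01 -2.73323585e-01  1.33901323e-01]
 [ 1.39021393e-01 -6.41151069e-04 -9.90289170e-01]]
```

step_arm:
  offset:
    - [0,0.004,0]
    - [0,0.004,0]
    - [0,0.005,0]
    - [0,0.005,0]
    - [0,0.005,0]
    - [0,0,0]
  twist:
    - [-1.1,0,7.9]
    - [-1.1,0,7.9]
    - [-1.1,0,7.9]
    - [-1.1,0,7.9]
    - [-1.1,0,7.9]
    - [0,0,0]

```text
clock: 19.1
tcp_pos: [0.5986, 0.1234, 0.137]
ee_rot: [[0.822, 0.559, 0.108], [0.554, -0.829, 0.077], [0.132, -0.003, -0.991]]
contact_force: [-8.3, -1.5, 1.2]
opening: 0.209
```

```bash
python3 -c "
from bd import *
w=beads();head(w);save(w,'s8.png');print(env.get_obs()['ee_rot'].round(3), env.get_obs()['joints'].round(2))"
```

```text
clock 19.1 tcp-bowl mm [30.61390925 23.383948  ] F [-8.3 -1.5  1.2]
red hidden
green [328 196  25  25 487] rel mm [46. 12.] moved 48
wood top row 269 cols 308 341
[[ 0.82   0.562  0.107]
 [ 0.557 -0.827  0.077]
 [ 0.132 -0.003 -0.991]] [ 0.1   0.46 -0.46  1.81  0.23  0.79 -1.44]
```

Green has now moved 48 mm. For red I'll go back to the centre and turn the tool the other way, with its x inward so joint 7 stays in range.

step_arm:
  offset:
    - [-0.0126,0,-0.0016]
    - [-0.0126,0,-0.0016]
    - [-0.0126,0,-0.0016]
    - [0,0,0]
    - [0,0,0]
    - [0,0,0]
    - [0,0,0]
    - [0,0,0]
  twist:
    - [0,0,0]
    - [0,0,0]
    - [0,0,0]
    - [1.1,0,-7.8]
    - [1.1,0,-7.8]
    - [1.1,0,-7.8]
    - [1.1,0,-7.8]
    - [1.1,0,-7.8]

```text
clock: 19.95
tcp_pos: [0.5709, 0.0996, 0.1382]
ee_rot: [[0.278, 0.96, 0.04], [0.951, -0.28, 0.134], [0.14, 0.0, -0.99]]
contact_force: [-0.1, 0.1, -2.0]
opening: 0.208
```

step_arm:
  offset:
    - [0,0,0]
    - [0,0,0]
    - [0,0,0]
  twist:
    - [1.1,0,-7.8]
    - [1.1,0,-7.8]
    - [0,0,0]

```text
clock: 20.25
tcp_pos: [0.5713, 0.0995, 0.1378]
ee_rot: [[0.013, 1.0, 0.002], [0.99, -0.013, 0.14], [0.14, -0.0, -0.99]]
contact_force: [-0.8, -0.3, -1.7]
opening: 0.208
```

```bash
python3 -c "
from bd import *
w=beads();head(w);save(w,'s9.png');s=env.snapshot('side');save(s,'sd9.png');print(env.get_obs()['ee_rot'].round(3))
c,st,_=blob(s,'red',(275,205,340,262));print(st,onz('side',c,.018)-[.568,.1,0])"
```

```text
clock 20.25 tcp-bowl mm [ 3.26968642 -0.47249439] F [-0.8 -0.3 -1.7]
red [306 247   1   1   1] rel mm [-12. -33.] moved 9
green [352 192  26  25 489] rel mm [46. 10.] moved 49
wood top row 211 cols 305 334
[[ 0.019  1.     0.002]
 [ 0.99  -0.019  0.14 ]
 [ 0.14  -0.001 -0.99 ]]
[316 225   9  10  70] [-0.0195201  -0.04048158  0.018     ]
```

step_arm:
  offset:
    - [-0.009,0,-0.0013]
    - [-0.009,0,-0.0013]
    - [-0.009,0,-0.0013]
    - [-0.009,0,-0.0013]
    - [0,0,0]
  twist:
    - [0,0,0]
    - [0,0,0]
    - [0,0,0]
    - [0,0,0]
    - [0,0,0]

```text
clock: 20.85
tcp_pos: [0.5703, 0.065, 0.1384]
ee_rot: [[0.016, 1.0, 0.002], [0.99, -0.016, 0.143], [0.143, -0.001, -0.99]]
contact_force: [-0.3, 6.4, 0.6]
opening: 0.208
```

step_arm:
  offset:
    - [0,-0.004,0]
    - [0,-0.004,0]
    - [0,-0.005,0]
    - [0,-0.005,0]
    - [0,-0.005,0]
    - [0,-0.005,0]
    - [0,0,0]
  twist:
    - [0,0,0]
    - [-1.1,0,7.8]
    - [-1.1,0,7.8]
    - [-1.1,0,7.8]
    - [-1.1,0,7.8]
    - [-1.1,0,7.8]
    - [0,0,0]

```text
clock: 21.55
tcp_pos: [0.5455, 0.073, 0.1398]
ee_rot: [[0.642, 0.761, 0.096], [0.753, -0.649, 0.109], [0.145, 0.002, -0.989]]
contact_force: [4.2, 4.4, 0.4]
opening: 0.203
```

```bash
cat >> bd.py <<'E'
def side():
    s=env.snapshot('side')
    for k in S:
        try: c,st,_=blob(s,k,(275,205,340,262));p=onz('side',c,.018)[:2];print("side",k,st,((p-[.568,.1])*1e3).round(),"moved",round(1e3*np.linalg.norm(p-S[k])))
        except ValueError: print("side",k,"hidden")
    return s
E
python3 -c "
from bd import *
w=beads();head(w);save(w,'s10.png');save(side(),'sd10.png');print(env.get_obs()['ee_rot'].round(3))"
```

```text
clock 21.55 tcp-bowl mm [-22.5174116  -26.96204521] F [4.2 4.4 0.4]
red [307 221   2   9  10] rel mm [-39. -26.] moved 35
green [338 127  26  27 527] rel mm [46. 10.] moved 49
wood top row 184 cols 306 334
side red [321 228   8   9  59] [-32. -34.] moved 26
side green [286 235   9   7  39] [46.  4.] moved 53
[[ 0.639  0.763  0.095]
 [ 0.756 -0.646  0.109]
 [ 0.145  0.002 -0.989]]
```

Red has moved 26 mm by the side view, and the stick has re-aligned with the leaning tool, so its head is inward again. I'll go back behind red, lean the tool slightly outward this time and push again.

step_arm:
  offset:
    - [0.0097,0.0028,0.0014]
    - [0.0097,0.0028,0.0014]
    - [0.0097,0.0028,0.0014]
    - [0,0,0]
    - [0,0,0]
    - [0,0,0]
    - [0,0,0]
    - [0,0,0]
  twist:
    - [0,0,0]
    - [0,0,0]
    - [0,0,0]
    - [1.1,0,-7.9]
    - [1.1,0,-7.9]
    - [1.1,0,-7.9]
    - [1.1,0,-7.9]
    - [1.1,0,-7.9]

```text
clock: 22.45
tcp_pos: [0.5695, 0.088, 0.1373]
ee_rot: [[0.001, 1.0, -0.001], [0.99, -0.0, 0.139], [0.139, -0.001, -0.99]]
contact_force: [-0.4, -0.8, -1.3]
opening: 0.204
```

step_arm:
  offset:
    - [0,0,0]
    - [0,0,0]
    - [-0.006,0,0.0005]
    - [-0.006,0,0.0005]
    - [-0.004,0,0.0004]
    - [0,0,0]
  twist:
    - [0,-8,0]
    - [0,-5,0]
    - [0,0,0]
    - [0,0,0]
    - [0,0,0]
    - [0,0,0]

```text
clock: 23.05
tcp_pos: [0.5681, 0.0702, 0.1369]
ee_rot: [[0.008, 1.0, -0.004], [0.996, -0.008, -0.087], [-0.087, -0.003, -0.996]]
contact_force: [-3.3, 0.6, -1.0]
opening: 0.206
```

```bash
python3 -c "
from bd import *
w=beads();head(w);save(w,'s11.png');save(side(),'sd11.png');o=env.get_obs();print(o['tcp_pos'],o['ee_rot'].round(3))"
```

```text
clock 23.05 tcp-bowl mm [  0.14254029 -29.81405976] F [-3.3  0.6 -1. ]
red [277 181  26  25 501] rel mm [-30. -35.] moved 24
green [358 132  28  28 596] rel mm [46. 10.] moved 49
wood top row 185 cols 304 335
side red [319 228  10  10  74] [-30. -34.] moved 23
side green [286 235   9   7  39] [46.  4.] moved 53
[0.5685504  0.07089342 0.1372685 ] [[ 0.007  1.    -0.002]
 [ 0.996 -0.007 -0.087]
 [-0.087 -0.002 -0.996]]
```

step_arm:
  offset:
    - [0,-0.004,0]
    - [0,-0.004,0]
    - [0,-0.004,0]
    - [0,-0.0045,0]
    - [0,-0.0045,0]
    - [0,-0.0045,0]
    - [0,-0.0045,0]
    - [0,0,0]
  twist:
    - [0.7,0,7.9]
    - [0.7,0,7.9]
    - [0.7,0,7.9]
    - [0.7,0,7.9]
    - [0.7,0,7.9]
    - [0.7,0,7.9]
    - [0.7,0,7.9]
    - [0,0,0]

```text
clock: 23.95
tcp_pos: [0.5498, 0.0841, 0.1406]
ee_rot: [[0.829, 0.557, -0.058], [0.555, -0.831, -0.046], [-0.074, 0.006, -0.997]]
contact_force: [10.1, 0.1, 0.8]
opening: 0.206
```

```bash
python3 -c "
from bd import *
w=beads();head(w);save(w,'s12.png');save(side(),'sd12.png');o=env.get_obs();print(o['tcp_pos'],o['ee_rot'].round(3))"
```

```text
clock 23.95 tcp-bowl mm [-18.19237857 -15.91363401] F [10.1  0.1  0.8]
red [290 196  20  25 368] rel mm [-47. -10.] moved 50
green [323 101  28  29 620] rel mm [46. 10.] moved 49
wood top row 270 cols 320 340
side red [323 234   8   7  31] [-40. -18.] moved 40
side green [286 235   9   7  39] [46.  4.] moved 53
[0.54982985 0.08411973 0.14051048] [[ 0.826  0.56  -0.058]
 [ 0.559 -0.828 -0.046]
 [-0.074  0.006 -0.997]]
```

Red has moved about 45 mm. I'm going back to the centre, setting the tool upright and re-measuring.

step_arm:
  offset:
    - [0.008,-0.001,-0.0006]
    - [0.008,-0.001,-0.0006]
    - [0.008,-0.001,-0.0006]
    - [0,0,0]
    - [0,0,0]
  twist:
    - [0,0,0]
    - [0,0,0]
    - [0,0,0]
    - [-0.2,4.2,0]
    - [0,0,0]

```text
clock: 24.55
tcp_pos: [0.5602, 0.0997, 0.137]
ee_rot: [[0.827, 0.562, -0.011], [0.562, -0.827, -0.01], [-0.015, 0.002, -1.0]]
contact_force: [-0.1, 0.2, -0.6]
opening: 0.204
```

```bash
python3 -c "
from bd import *
w=beads();head(w);np.save('s13.npy',w);side();o=env.get_obs();print(o['tcp_pos'],o['ee_rot'].round(3),o['joints'].round(2))
b=cv2.imread('pics/b1.png')[:,:400,::-1]; f=np.zeros((400,640,3),np.uint8);f[:,120:520]=b;head(f)
for r in (180,186,192,198,204,210,216,222,228): print(r,w[r,321],f[r,321],f[r,300])"
```

```text
clock 24.55 tcp-bowl mm [-7.80188328 -0.29465412] F [-0.1  0.2 -0.6]
red [294 220  15  21 232] rel mm [-47.  -3.] moved 55
green [332 130  27  28 569] rel mm [46. 10.] moved 49
wood top row 288 cols 302 341
side red [323 235   8   6  24] [-40. -16.] moved 41
side green [286 235   9   7  39] [46.  4.] moved 53
[0.56081145 0.09992699 0.13738906] [[ 0.827  0.562 -0.012]
 [ 0.561 -0.827 -0.011]
 [-0.016  0.002 -1.   ]] [ 0.08  0.47 -0.46  1.8   0.26  0.95 -1.47]
wood top row 244 cols 323 338
180 [90 60 35] [255   0 255] [210 215 210]
186 [108  77  45] [90 61 36] [214 218 214]
192 [116  80  54] [255   0 255] [191 196 192]
198 [91 57 30] [93 61 37] [183 185 175]
204 [89 60 39] [80 55 36] [240 244 245]
210 [94 65 44] [84 56 34] [238 243 244]
216 [95 68 42] [84 59 31] [165 168 158]
222 [95 67 43] [83 56 32] [88 91 88]
228 [95 65 43] [81 53 33] [84 86 85]
```

step_arm:
  offset:
    - [0,0,-0.02]
    - [0,0,-0.03]
    - [0,0,-0.035]
    - [0,0,-0.035]
    - [0,0,-0.03]
    - [0,0,0]
    - [0,0,0]
  twist:
    - [0,0,0]
    - [0,0,0]
    - [0,0,0]
    - [0,0,0]
    - [0,0,0]
    - [0,0,0]
    - [0,0,0]

```text
clock: 25.35
tcp_pos: [0.5629, 0.102, 0.2877]
ee_rot: [[0.827, 0.562, -0.01], [0.562, -0.827, -0.01], [-0.014, 0.003, -1.0]]
contact_force: [0.4, -0.4, -1.7]
opening: 0.202
```

```bash
python3 -c "
from bd import *
w=beads();np.save('s14.npy',w);side();o=env.get_obs();print(o['tcp_pos'],o['ee_rot'].round(3))
# head outline: dark-brown test (R-B>30, R<130)
g=w.astype(int);m=((g[:,:,0]-g[:,:,2]>25)&(g[:,:,0]<135)).astype(np.uint8);m=cv2.morphologyEx(m,cv2.MORPH_OPEN,np.ones((5,5)))
for r in range(165,320,8):
    x=np.nonzero(m[r,270:372])[0]+270
    print(r,(x.min(),x.max(),len(x)) if len(x) else None,end=' ')"
```

```text
clock 25.35 tcp-bowl mm [-5.08374067  2.03406889] F [ 0.4 -0.4 -1.7]
red [304 190   3   9  13] rel mm [-50.   1.] moved 60
green [328 129  17  17 219] rel mm [46. 10.] moved 49
side red [323 235   8   6  24] [-40. -16.] moved 41
side green [286 235   9   7  39] [46.  4.] moved 53
[0.56211333 0.10166157 0.28607891] [[ 0.827  0.562 -0.013]
 [ 0.562 -0.827 -0.011]
 [-0.017  0.001 -1.   ]]
165 None 173 None 181 (np.int64(314), np.int64(331), 18) 189 (np.int64(307), np.int64(337), 31) 197 (np.int64(306), np.int64(340), 35) 205 (np.int64(305), np.int64(339), 35) 213 (np.int64(307), np.int64(337), 31) 221 (np.int64(309), np.int64(335), 27) 229 (np.int64(309), np.int64(336), 28) 237 (np.int64(307), np.int64(337), 31) 245 (np.int64(306), np.int64(337), 32) 253 (np.int64(306), np.int64(338), 33) 261 (np.int64(305), np.int64(338), 34) 269 (np.int64(304), np.int64(339), 36) 277 (np.int64(303), np.int64(340), 38) 285 (np.int64(302), np.int64(341), 40) 293 (np.int64(299), np.int64(343), 45) 301 (np.int64(298), np.int64(344), 47) 309 (np.int64(297), np.int64(345), 49) 317 (np.int64(297), np.int64(344), 48)
```

step_arm:
  offset:
    - [0,0,-0.035]
    - [0,0,-0.04]
    - [0,0,-0.037]
    - [0,0,0]
    - [0,0.02,0]
    - [-0.01,0.04,0]
    - [-0.01,0.04,0]
    - [0,0,0]
  twist:
    - [0,0,8.5]
    - [0,0,8.5]
    - [0,0,8.5]
    - [0,0,8.5]
    - [0,0,0]
    - [0,0,0]
    - [0,0,0]
    - [0,0,0]

```text
clock: 26.25
tcp_pos: [0.5432, -0.004, 0.3993]
ee_rot: [[1.0, -0.005, -0.014], [-0.006, -1.0, -0.014], [-0.014, 0.014, -1.0]]
contact_force: [-1.0, 0.4, -1.5]
opening: 0.205
```

```bash
python3 -c "
from bd import *
o=env.get_obs();w=env.snapshot('wrist');save(w,'s15.png')
for k in S:
    c,s,_=blob(w,k,(60,60,330,330));p=onz('wrist',c,.018,o)[:2];print(k,s,((p-[.568,.1])*1e3).round(),'moved',1e3*np.linalg.norm(p-S[k]))
t=env.snapshot('top')
for k in S:
    try:
        c,s,_=blob(t,k,(215,135,300,215));p=onz('top',c,.018)[:2];print('top',k,s,((p-[.568,.1])*1e3).round(),'moved',1e3*np.linalg.norm(p-S[k]))
    except ValueError: print('top',k,'hid')
print(o['tcp_pos'],o['ee_rot'].round(3),o['joints'].round(2))"
```

```text
red [262 165  12  13 125] [-46.  -7.] moved 51.24745503170798
green [249 114  13  13 137] [46. 10.] moved 49.208901793992986
top red hid
top green hid
[ 0.54320716 -0.00398257  0.39929037] [[ 1.    -0.005 -0.014]
 [-0.006 -1.    -0.014]
 [-0.014  0.014 -1.   ]] [ 0.19  0.21 -0.35  1.5   0.08  1.46 -1.73]
```

The clear wrist view shows red moved 51 mm and green 49 mm, both inside the bowl. I'm carrying the stick back to its cup.

step_arm:
  offset:
    - [-0.008,0.02,0]
    - [-0.008,0.04,0]
    - [-0.009,0.04,0]
    - [-0.01,0.045,0]
    - [-0.01,0.045,0]
    - [-0.01,0.045,0]
    - [-0.006,0.04,0]
    - [-0.004,0.0235,0]
  twist:
    - [0.8,0.8,0]
    - [0,0,0]
    - [0,0,0]
    - [0,0,0]
    - [0,0,0]
    - [0,0,0]
    - [0,0,0]
    - [0,0,0]

```text
clock: 27.15
tcp_pos: [0.4797, -0.2981, 0.3984]
ee_rot: [[1.0, 0.002, 0.001], [0.002, -1.0, 0.004], [0.001, -0.004, -1.0]]
contact_force: [0.2, 0.8, -1.9]
opening: 0.202
```

step_arm:
  offset:
    - [0,0,0]
    - [0,0,0.04]
    - [0,0,0.04]
    - [0,0,0.04]
    - [0,0,0.04]
    - [0,0,0.02]
    - [0,0,0]
    - [0,0,0]
  twist:
    - [0,0,0]
    - [0,0,0]
    - [0,0,0]
    - [0,0,0]
    - [0,0,0]
    - [0,0,0]
    - [0,0,0]
    - [0,0,0]

```text
clock: 27.95
tcp_pos: [0.4818, -0.2937, 0.2198]
ee_rot: [[1.0, 0.005, 0.003], [0.005, -1.0, 0.005], [0.003, -0.005, -1.0]]
contact_force: [1.2, -0.4, -0.8]
opening: 0.206
```

```bash
python3 -c "
from bd import *
o=env.get_obs();w=env.snapshot('wrist');s=env.snapshot('side')
print(o['tcp_pos'],o['ee_rot'].round(3))
save(np.hstack([w[100:400,150:490],cv2.resize(s[70:210,300:480],(386,300))]),'e1.png')"
```

```text
[ 0.48180229 -0.29365047  0.21978679] [[ 1.     0.005  0.003]
 [ 0.005 -1.     0.005]
 [ 0.003 -0.005 -1.   ]]
```

View pics/e1.png

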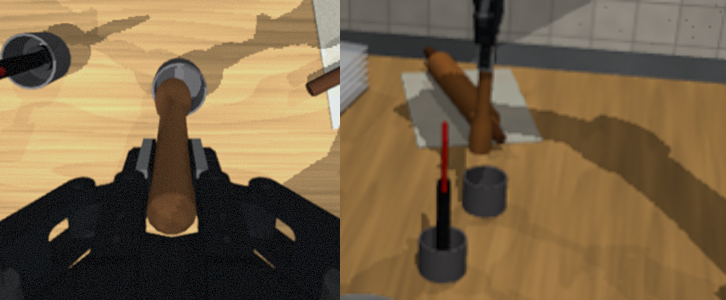

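The stick hangs almost upright in the pads, the cup is visible below it, and the tool is about 9 mm off in y and 3 mm in x. I'll correct that and lower gently.

step_arm:
  offset:
    - [-0.003,0.005,0]
    - [0,0.004,0]
    - [0,0,0]
    - [0,0,0.025]
    - [0,0,0.02]
    - [0,0,0]
    - [0,0,0]
  twist:
    - [0,0,0]
    - [0,0,0]
    - [0,0,0]
    - [0,0,0]
    - [0,0,0]
    - [0,0,0]
    - [0,0,0]

```text
clock: 28.75
tcp_pos: [0.4781, -0.304, 0.175]
ee_rot: [[1.0, 0.003, 0.003], [0.003, -1.0, 0.004], [0.003, -0.004, -1.0]]
contact_force: [0.5, 0.4, -1.0]
opening: 0.201
```

step_arm:
  offset:
    - [0,0,0.015]
    - [0,0,0.01]
    - [0,0,0.008]
    - [0,0,0.004]
    - [0,0,0]
    - [0,0,0]
  twist:
    - [0,0,0]
    - [0,0,0]
    - [0,0,0]
    - [0,0,0]
    - [0,0,0]
    - [0,0,0]

```text
clock: 29.35
tcp_pos: [0.4783, -0.3038, 0.1379]
ee_rot: [[1.0, 0.003, 0.004], [0.003, -1.0, 0.004], [0.004, -0.004, -1.0]]
contact_force: [-0.2, -0.2, -1.3]
opening: 0.204
```

step_arm:
  offset:
    - [0,0,0.002]
    - [0,0,0.002]
    - [0,0,0.001]
    - [0,0,0]
    - [0,0,0]
  twist:
    - [0,0,0]
    - [0,0,0]
    - [0,0,0]
    - [0,0,0]
    - [0,0,0]

```text
clock: 29.85
tcp_pos: [0.4782, -0.3037, 0.1325]
ee_rot: [[1.0, 0.003, 0.003], [0.003, -1.0, 0.004], [0.003, -0.004, -1.0]]
contact_force: [0.2, -0.8, -1.0]
opening: 0.205
```

step_arm:
  offset:
    - [0,0,0.001]
    - [0,0,0.001]
    - [0,0,0]
    - [0,0,0]
  twist:
    - [0,0,0]
    - [0,0,0]
    - [0,0,0]
    - [0,0,0]

```text
clock: 30.25
tcp_pos: [0.4786, -0.3039, 0.1314]
ee_rot: [[1.0, 0.003, 0.005], [0.003, -1.0, 0.003], [0.005, -0.003, -1.0]]
contact_force: [-0.8, 0.4, 4.9]
opening: 0.207
```

Floor contact at the original height. I'm releasing.

step_arm:
  offset:
    - [0,0,0]
    - [0,0,0]
    - [0,0,0]
    - [0,0,0]
    - [0,0,0]
    - [0,0,0]
    - [0,0,0]
    - [0,0,0]
  twist:
    - [0,0,0]
    - [0,0,0]
    - [0,0,0]
    - [0,0,0]
    - [0,0,0]
    - [0,0,0]
    - [0,0,0]
    - [0,0,0]
  grip: 100
  squeeze: 20

```text
clock: 31.05
tcp_pos: [0.4781, -0.3037, 0.1306]
ee_rot: [[1.0, 0.003, 0.003], [0.003, -1.0, 0.004], [0.003, -0.004, -1.0]]
contact_force: [0.7, 0.3, 0.2]
opening: 1.002
```

step_arm:
  offset:
    - [0,0,0]
    - [0,0,0]
    - [0,0,-0.01]
    - [0,0,-0.03]
    - [0,0,-0.04]
    - [0,0,-0.04]
    - [0,0,-0.04]
    - [0,0,0]
  twist:
    - [0,0,0]
    - [0,0,0]
    - [0,0,0]
    - [0,0,0]
    - [0,0,0]
    - [0,0,0]
    - [0,0,0]
    - [0,0,0]

```text
clock: 31.85
tcp_pos: [0.4799, -0.3056, 0.2975]
ee_rot: [[1.0, 0.003, 0.013], [0.003, -1.0, -0.001], [0.013, 0.001, -1.0]]
contact_force: [-0.0, -0.0, 0.1]
opening: 1.005
```

step_arm:
  offset:
    - [-0.04,0.03,0]
    - [-0.04,0.03,0]
    - [-0.03,0.03,0]
    - [0,0,0]
    - [0,0,0]
  twist:
    - [0,0,0]
    - [0,0,0]
    - [0,0,0]
    - [0,0,0]
    - [0,0,0]

```text
clock: 32.35
tcp_pos: [0.3671, -0.3952, 0.29]
ee_rot: [[1.0, 0.001, 0.004], [0.001, -1.0, 0.004], [0.004, -0.004, -1.0]]
contact_force: [1.5, 0.3, -0.1]
opening: 1.001
```

```bash
python3 -c "
from bd import *
o=env.get_obs();print(o['clock'],o['tcp_pos'],o['contact_force'])
t=env.snapshot('top');s=env.snapshot('side');a=np.load('top.npy');b=np.load('side.npy');save(t,'tend.png');save(s,'send.png')
for n,im,ref,box in(('top',t,a,(425,190,480,240)),('side',s,b,(355,105,376,150))):
    for q in (ref,im):
        c,st,m=blob(q,'wood',box);print(n,c.round(1),st)
for k in S:
    try:
        c,st,_=blob(t,k,(215,135,300,215));p=onz('top',c,.018)[:2];print('top',k,st,((p-[.568,.1])*1e3).round(),'moved',1e3*np.linalg.norm(p-S[k]))
    except ValueError: print(k,'hid')"
```

```text
32.35 [ 0.36707959 -0.39524448  0.29000716] [ 1.52979586  0.25230401 -0.12883783]
top [453.  213.8] [435 205  39  19 397]
top [454.3 211.4] [436 202  39  20 408]
side [365.1 124.8] [355 105  21  45 487]
side [364.6 124.8] [355 105  21  45 489]
top red [256 195  12  11  99] [-46.  -8.] moved 50.40857329000326
top green [248 153  11  12 102] [46. 10.] moved 49.459163375633025
```

```bash
python3 -c "
from rig import env
print(env.close_job())"
```

```text
the job is handed in; nothing more can be done
None
```

I stirred the beads with the stick, stood it back in its own cup, let go and backed the arm away. The job was handed in at about 32 s of the 72 s allowed.

**Last checks (top camera):**
- **Beads:** red had moved about 50 mm and green about 49 mm. Both lie about 47 mm from the bowl's centre, inside it.
- **Stick:** its outline has the same shape as at the start, so it stands upright. It has shifted about 2.5 pixels, roughly 5–6 mm, within the 25 mm allowed.
- **Forces:** the highest wrist force I read was about 16 N. I only saw the value at the end of each move.

**What went wrong and disagreed:**
- The first two stirring circles failed because the stick pivoted in the pads and slipped past the beads. I fixed that with a 120 N squeeze, by turning the jaws along the push, and by leaning the tool slightly.
- While the beads were partly hidden, the side and wrist views disagreed on red, at about 41 mm and 50–60 mm. The clear views afterwards gave 50–51 mm.

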